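Pack up the display cups of the watch stall

TASK

Pack up this corner of the watch stall. First clear the way: move the blue presentation box from the round plinth on to the square grey mat, and lift every drum clock out of its display cup and lay it dial up in a compartment of its own in the small empty four-compartment tray. Then nest all the display cups, each fully home in the one below, into one upright stack on the round plinth, and leave the mantel clock, the bust and the wristwatch where they are.

Things in the scene. Friction and masses are not known exactly. Their poses are not given: they have to be found in the camera images.
- tray: flat white plastic tray fixed to the table, 154 x 154 mm, with 14 mm high outer walls, divided by low cross walls into 2 x 2 square compartments, each about 70 mm wide inside. Origin: centre of its underside; x and y along its walls, z up. It stands at any small yaw
- bay0 (a point): centre of the floor of the tray's compartment at the tray's -x -y corner (4 mm above the table; compartment centres are 74 mm apart); a clock stands on this floor
- bay1 (a point): centre of the floor of the tray's compartment at the tray's -x +y corner (4 mm above the table; compartment centres are 74 mm apart); a clock stands on this floor
- bay2 (a point): centre of the floor of the tray's compartment at the tray's +x -y corner (4 mm above the table; compartment centres are 74 mm apart); a clock stands on this floor
- bay3 (a point): centre of the floor of the tray's compartment at the tray's +x +y corner (4 mm above the table; compartment centres are 74 mm apart); a clock stands on this floor
- plinth_top (a point): centre of the top face of the fixed low round black plinth, 84 mm in diameter, 8 mm high; z up. The cup stack is built on it: an empty cup nests in another until its shoulder rests on the other's rim, so each stands exactly 18 mm above the one below
- mat_top (a point): centre of the top face of the fixed square grey felt mat, 130 x 130 mm, 4 mm thick; x and y along its edges, z up
- gift_box: closed blue presentation box (one solid piece, it does not open), 80 mm long (its x) x 56 mm wide (its y) x 42 mm high, 0.16 kg; it starts on the plinth. Origin: centre of its underside, z up
- cupA: round aluminium display cup, 46 mm high, 0.14 kg, all cups alike: foot 36 mm across, body widening to 50 mm at 28 mm height, then an outward shoulder and a straight collar, 62 mm outside, 56 mm inside, up to the rim; inside, a ledge 31 mm up with a 45 mm hole, floor 17 mm up. Origin: centre of its underside, z up its axis. May hold a clock in its mouth
- cupB: round aluminium display cup, 46 mm high, 0.14 kg, all cups alike: foot 36 mm across, body widening to 50 mm at 28 mm height, then an outward shoulder and a straight collar, 62 mm outside, 56 mm inside, up to the rim; inside, a ledge 31 mm up with a 45 mm hole, floor 17 mm up. Origin: centre of its underside, z up its axis. May hold a clock in its mouth
- cupC: round aluminium display cup, 46 mm high, 0.14 kg, all cups alike: foot 36 mm across, body widening to 50 mm at 28 mm height, then an outward shoulder and a straight collar, 62 mm outside, 56 mm inside, up to the rim; inside, a ledge 31 mm up with a 45 mm hole, floor 17 mm up. Origin: centre of its underside, z up its axis. May hold a clock in its mouth
- cupD: round aluminium display cup, 46 mm high, 0.14 kg, all cups alike: foot 36 mm across, body widening to 50 mm at 28 mm height, then an outward shoulder and a straight collar, 62 mm outside, 56 mm inside, up to the rim; inside, a ledge 31 mm up with a 45 mm hole, floor 17 mm up. Origin: centre of its underside, z up its axis. Empty; may be absent
- cupE: round aluminium display cup, 46 mm high, 0.14 kg, all cups alike: foot 36 mm across, body widening to 50 mm at 28 mm height, then an outward shoulder and a straight collar, 62 mm outside, 56 mm inside, up to the rim; inside, a ledge 31 mm up with a 45 mm hole, floor 17 mm up. Origin: centre of its underside, z up its axis. Empty; may be absent
- clockA: round brass drum clock, 52 mm in diameter, 34 mm thick, dial on top, about 0.1 kg; starts dial up on the ledge in the mouth of cupA, its underside 31 mm above the cup's underside, 19 mm of it above the rim; nothing nests in that cup until it is out. May be absent. Origin: centre of its underside, z up through the dial
- clockB: round brass drum clock, 52 mm in diameter, 34 mm thick, dial on top, about 0.1 kg; starts dial up on the ledge in the mouth of cupB, its underside 31 mm above the cup's underside, 19 mm of it above the rim; nothing nests in that cup until it is out. May be absent. Origin: centre of its underside, z up through the dial
- clockC: round brass drum clock, 52 mm in diameter, 34 mm thick, dial on top, about 0.1 kg; starts dial up on the ledge in the mouth of cupC, its underside 31 mm above the cup's underside, 19 mm of it above the rim; nothing nests in that cup until it is out. May be absent. Origin: centre of its underside, z up through the dial
- mantel_clock: bystander: white ceramic mantel clock, 130 mm wide, 70 mm deep, 220 mm high, at the left edge. Origin: centre of its underside
- bust: bystander: bronze bust on a 60 mm square dark base, 143 mm high, at the right edge. Origin: centre of its underside
- wristwatch: bystander: wristwatch on a grey display cushion, 70 x 60 mm, 65 mm high, at the right near edge. Origin: centre of its underside

How it is judged (in metres and radians):
On the way, in this order (a step that is already met when the one before it is completed fails the run):
1. the presentation box stands on the mat and every clock present lies dial up in a tray compartment (horizontal distance between gift_box and mat_top below 0.045 m and z of gift_box in the frame of mat_top between -0.005 and 0.005 m and angle between gift_box's own z axis and vertical below 0.1 rad and linear speed of each of gift_box, clockA, clockB, clockC below 0.03 m/s and (horizontal distance between clockA and bay0 below 0.02 m or horizontal distance between clockA and bay1 below 0.02 m or horizontal distance between clockA and bay2 below 0.02 m or horizontal distance between clockA and bay3 below 0.02 m) and z of clockA in the frame of bay0 between -0.005 and 0.005 m and angle between each of clockA, clockB, clockC's own z axis and vertical below 0.12 rad and (horizontal distance between clockB and bay0 below 0.02 m or horizontal distance between clockB and bay1 below 0.02 m or horizontal distance between clockB and bay2 below 0.02 m or horizontal distance between clockB and bay3 below 0.02 m) and z of clockB in the frame of bay0 between -0.005 and 0.005 m and (horizontal distance between clockC and bay0 below 0.02 m or horizontal distance between clockC and bay1 below 0.02 m or horizontal distance between clockC and bay2 below 0.02 m or horizontal distance between clockC and bay3 below 0.02 m) and z of clockC in the frame of bay0 between -0.005 and 0.005 m), for 0.2 s.
2. all cups present are nested in one upright stack on the plinth (horizontal distance between each of cupA, cupB, cupC, cupD, cupE and plinth_top below 0.025 m and (z of cupA in the frame of plinth_top between -0.004 and 0.004 m or z of cupA in the frame of plinth_top between 0.014 and 0.022 m or z of cupA in the frame of plinth_top between 0.032 and 0.04 m or z of cupA in the frame of plinth_top between 0.05 and 0.058 m or z of cupA in the frame of plinth_top between 0.068 and 0.076 m) and angle between each of cupA, cupB, cupC, cupD, cupE's own z axis and vertical below 0.08 rad and linear speed of each of cupA, cupB, cupC, cupD, cupE below 0.03 m/s and (z of cupB in the frame of plinth_top between -0.004 and 0.004 m or z of cupB in the frame of plinth_top between 0.014 and 0.022 m or z of cupB in the frame of plinth_top between 0.032 and 0.04 m or z of cupB in the frame of plinth_top between 0.05 and 0.058 m or z of cupB in the frame of plinth_top between 0.068 and 0.076 m) and (z of cupC in the frame of plinth_top between -0.004 and 0.004 m or z of cupC in the frame of plinth_top between 0.014 and 0.022 m or z of cupC in the frame of plinth_top between 0.032 and 0.04 m or z of cupC in the frame of plinth_top between 0.05 and 0.058 m or z of cupC in the frame of plinth_top between 0.068 and 0.076 m) and (z of cupD in the frame of plinth_top between -0.004 and 0.004 m or z of cupD in the frame of plinth_top between 0.014 and 0.022 m or z of cupD in the frame of plinth_top between 0.032 and 0.04 m or z of cupD in the frame of plinth_top between 0.05 and 0.058 m or z of cupD in the frame of plinth_top between 0.068 and 0.076 m) and (z of cupE in the frame of plinth_top between -0.004 and 0.004 m or z of cupE in the frame of plinth_top between 0.014 and 0.022 m or z of cupE in the frame of plinth_top between 0.032 and 0.04 m or z of cupE in the frame of plinth_top between 0.05 and 0.058 m or z of cupE in the frame of plinth_top between 0.068 and 0.076 m)), for 0.2 s.
At the end, for the whole second after the job is handed in: Box upright on the mat, within 45 mm of its centre; each clock dial up on a compartment floor, within 20 mm of its centre; all cups upright in one stack within 25 mm of the plinth's centre, each within 4 mm of a nested height (multiples of 18 mm above the plinth); all at rest (all of step 1 and all of step 2); the robot touches nothing.
It fails at once if the mantel clock is moved more than 30 mm or tipped (distance of mantel_clock from where it was at the start of the episode above 0.03 m or angle between mantel_clock's own z axis and vertical above 0.3 rad).
It fails at once if the bust is moved more than 30 mm or tipped (distance of bust from where it was at the start of the episode above 0.03 m or angle between bust's own z axis and vertical above 0.3 rad).
It fails at once if the wristwatch is moved more than 30 mm or tipped (distance of wristwatch from where it was at the start of the episode above 0.03 m or angle between wristwatch's own z axis and vertical above 0.3 rad).
Of clockA, clockB, clockC only 1 to 3 are there at a start; the rules pass over those that are not, and their reading is None.
Of cupD, cupE only 1 to 2 are there at a start; the rules pass over those that are not, and their reading is None.
At some moment in a run one of cupD, cupE, gift_box may be knocked a few centimetres aside while the robot is not near it.
It also fails if it takes over 210 s, if anything falls off the work surface, if the arm or the gripper's body presses on something with over 40 N, if the wrist force passes 120 N, or if a joint passes its speed limit or range.

ROBOT

A 7-joint arm with a two-finger parallel gripper is mounted at the origin on the work surface. World frame = base frame: x ahead of the robot, y to its left, z up, the work surface at z = 0. Lengths are in mm, angles in rad, forces in N, time in s.
With the tool pointing down it reaches from about 425 to 875 mm from the base axis. Payload 4.7 kg.
Tool frame: the origin (TCP) lies on the centre line of the jaws, within the pads' length; the fingertips stand 11 mm ahead of it and the grasp point (between the pads) lies 8 mm behind it (robot.finger_overhang is the distance from the TCP to the fingertips, in mm); z points along the fingers, y is the line along which they close (so a half turn about z gives the same grasp; the last joint's range is limited). The gripper opens to 85 mm and grips with 20 to 120 N. Pads are 22 mm wide; open, the fingers measure 114 mm over their backs; the gripper's body (76 mm by 85 mm) begins 54 mm behind the grasp point. The pads swing forward as they close: fully open they stand 13 mm farther back than shut.
Start: joints at [0.014, 0.321, -0.07, 1.45, 0.023, 1.371, -0.057], TCP at [650.021, -0.026, 207.749] pointing down, gripper open.
Joint ranges: [-2.86, 2.86], [-0.3, 2.09], [-1.38, 1.24], [0.06, 2.45], [-1.56, 4.7], [0.09, 2.05], [-2.69, 2.69]. Speed limits (rad/s): [2.57, 2.57, 3.14, 3.14, 3.14, 3.14, 3.14].

INTERFACE

Orientations are given as a unit quaternion [x, y, z, w].
In Python, from rig import robot gives the robot as it stands.
- The arm moves only by the tool jog_arm, never from a script. Its argument "steps" is one flat list of numbers, 4 for each row, row after row: the shift along the world's x, y, z in m, then the turn about the world's z in degrees. A call has 1 to 8 rows; each row is the pose to reach, as a shift and turn from the pose commanded when the call began; what a row does not reach only later rows make up. A row lasts 1/12 s, in which the tool goes at most 41.7 mm and 7.16 degrees, less where a joint would pass 70% of its speed; a pose out of reach is approached as far as the arm can. A call with a gripper value outside its range is refused whole. "jaw" is the opening, from 0 (shut) to 1 (fully open), set as the call begins (left out, the last holds). The fingers move at their own pace and stop on an object; "grip_force" is the grip in N (left out, the last holds). Time passes only in rows, so rows that repeat a pose let the fingers close. It gives the time, the measured TCP pose, the force, the opening and the grip force at its end, in the units of the state.
- robot.state(): the state, without advancing time (a new reading comes with each control period).
- robot.capture(name): name is "scene" or "side" or "wrist"; returns the picture (384x512x3 uint8, red, green, blue); there is no depth.
- robot.camera_info(name): a dict with "intrinsics" (3x3 intrinsics, pixels), "D" ([k1, k2, p1, p2, k3] as OpenCV has them; the pictures are not rectified), "extrinsics" (4x4, takes a point from world to camera coordinates); the wrist camera has in their place "tool_from_camera" (4x4, takes a point from camera to tool coordinates, whose origin is the TCP and whose axes are the flange's). Camera axes: x right, y down, z forward; pixel columns grow to the right and rows downward; lengths in mm; the calibration is good to about 2 mm. A picture is of the moment at which its call begins: read the wrist's pose just before it. camera_info takes no time and is no camera call.
- robot.hand_in(): hands the job in; it is judged then, once.
The state is a dict: "t": time; "q": joint angles; "joint_vel": joint speeds; "joint_torque": joint torques, N m; "eef_pos": TCP position; "eef_rot": TCP orientation; "force": force on the tool from outside, world axes, zero at the start; "wrist_torque": the same for the moment, N m; "finger_gap": finger opening in mm; "grip_force": force on a finger pad.
Only numpy, scipy, OpenCV 4.12 (cv2) and the standard library are available. Lean on these libraries where they do the work, as an engineer would, in place of code of your own. Each camera call takes 0.05 s, during which the arm holds its last target. There are 200 camera calls.

## Working session

There is one attempt and no reset: what is moved stays moved. The work goes in short steps, Python scripts to look and compute and a tool call to move; the robot and the scene stay as the last step left them, time stands still between calls to the robot, and variables do not carry over. Pictures are saved under pics/ and viewed, at most 14 in all, crops included, and the job is handed in when it is done.

Besides the shell and the picture viewer there is one more tool, called after "Request:" by a JSON object that holds its "op" and its "data". jog_arm: Moves the arm, as the interface text tells. Its arguments: {"type":"object","properties":{"steps":{"type":"array"},"jaw":{"type":"number"},"grip_force":{"type":"number"}},"required":["steps"]}

```bash
mkdir -p pics; ls; cat > h.py <<'E'
import numpy as np, cv2
from rig import robot
from scipy.spatial.transform import Rotation as R
def cam(n):
    c=robot.camera_info(n); K=np.array(c["intrinsics"],float); D=np.array(c["D"],float)
    if "extrinsics" in c: T=np.array(c["extrinsics"],float)
    else:
        s=robot.state(); W=np.eye(4); W[:3,:3]=R.from_quat(s["eef_rot"]).as_matrix(); W[:3,3]=s["eef_pos"]
        T=np.linalg.inv(W@np.array(c["tool_from_camera"],float))
    return K,D,T
def ray(C,px,z):
    K,D,T=C; u=cv2.undistortPoints(np.array(px,float).reshape(-1,1,2),K,D).reshape(-1,2)
    d=np.c_[u,np.ones(len(u))]@T[:3,:3]; o=-T[:3,:3].T@T[:3,3]
    return o+d*((z-o[2])/d[:,2])[:,None]
def proj(C,P):
    K,D,T=C; return cv2.projectPoints(np.array(P,float).reshape(-1,1,3),cv2.Rodrigues(T[:3,:3])[0],T[:3,3],K,D)[0].reshape(-1,2)
def snap(n,f=None):
    C=cam(n); im=np.array(robot.capture(n))
    if f: cv2.imwrite("pics/"+f+".png",im[:,:,::-1])
    return C,im
E
python3 - <<'E'
from h import *
for n in("scene","side","wrist"):
    C,im=snap(n,n+"0"); T=C[2]; print(n,(-T[:3,:3].T@T[:3,3]).round(),T[:3,:3].round(2).tolist(),C[0][0,0])
a=[cv2.imread(f"pics/{n}0.png") for n in("scene","side")]
print(robot.state())
E
```

```text
pics
scene [1252.  834. 1376.] [[-0.76, 0.65, 0.01], [0.49, 0.59, -0.64], [-0.42, -0.48, -0.77]] 460.94710945430165
side [ 216. 1086.  795.] [[-0.96, -0.28, -0.0], [-0.15, 0.53, -0.83], [0.24, -0.8, -0.55]] 476.35972862214066
wrist [649.  66. 372.] [[1.0, 0.0, -0.0], [0.0, -0.96, 0.27], [-0.0, -0.27, -0.96]] 321.0859625313994
{'t': 0.15, 'q': array([ 0.01412834,  0.32164513, -0.07009623,  1.45137734,  0.02256106,
        1.37078153, -0.0568908 ]), 'joint_vel': array([-1.91889004e-03, -2.24976749e-03, -9.86370428e-05, -2.88411398e-03,
       -1.38779092e-04, -3.11806079e-03, -9.99700988e-04]), 'joint_torque': array([ 4.86840745e-04, -4.94090402e+01, -3.82246608e-01, -3.14684451e+01,
        1.31496685e-02,  8.20941757e-03, -6.77807677e-07]), 'eef_pos': array([ 6.49573975e+02, -4.36594155e-02,  2.06888532e+02]), 'eef_rot': array([ 7.07103781e-01,  7.07109423e-01, -5.18759453e-04, -4.88476465e-04]), 'force': array([ 0.34206184,  0.61242729, -0.65126024]), 'wrist_torque': array([-0.00769224,  0.04919847,  0.05322385]), 'grip_force': 0.0, 'finger_gap': 85.08149944609417}
```

View pics/scene0.png

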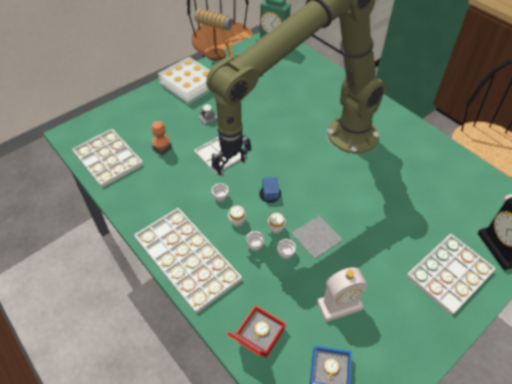

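View pics/side0.png

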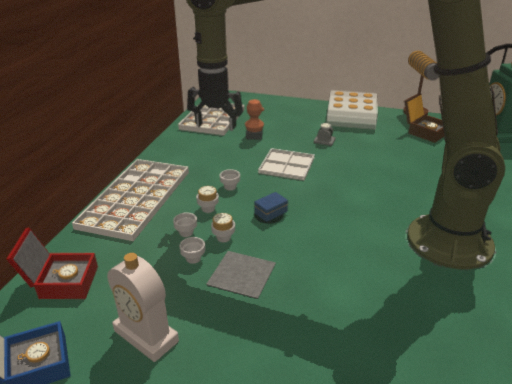

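View pics/wrist0.png

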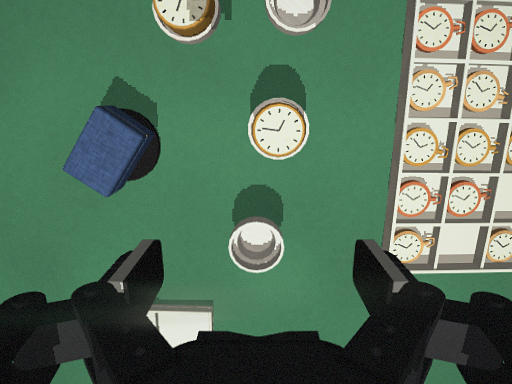

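```bash
python3 - <<'E'
from h import *
S=cam("scene");D=cam("side");W=cam("wrist")
for n,z,a,b in [("cup1",46,(220,188),(230,175)),("clk1",65,(237,211),(207,191)),("clk2",65,(277,218),(223,219)),("cup4",46,(255,237),(185,221)),("cup5",46,(287,244),(192,246)),("box",50,(271,182),(271,200)),("mat",4,(317,237),(242,273)),("tray",4,(222,152),(287,163)),("bust",0,(161,146),(254,131)),("mantel",0,(341,306),(145,335)),("watch",30,(207,113),(325,133))]:
    print(n,ray(S,a,z)[0].round(),ray(D,b,z)[0].round())
print(ray(W,[(278,128)],65).round(),ray(W,[(257,244)],46).round(),ray(W,[(184,5)],65).round())
E
```

```text
cup1 [639. -94.  46.] [643. -89.  46.]
clk1 [666.  43.  65.] [667.  42.  65.]
clk2 [578. 157.  65.] [578. 155.  65.]
cup4 [680. 159.  46.] [681. 167.  46.]
cup5 [615. 251.  46.] [623. 258.  46.]
box [475.   9.  50.] [487.  14.  50.]
mat [492. 279.   4.] [490. 273.   4.]
tray [ 496. -272.    4.] [ 509. -283.    4.]
bust [ 670. -468.    0.] [ 688. -495.    0.]
mantel [619. 518.   0.] [630. 509.   0.]
watch [ 417. -483.   30.] [ 417. -492.   30.]
[[668.  42.  65.]] [[649. -86.  46.]] [[585. 148.  65.]]
```

Request:
{"op": "jog_arm", "data": {"steps": [0, 0.03, 0.03, 0, 0, 0.06, 0.06, 0, 0, 0.08, 0.09, 0, 0, 0.08, 0.12, 0, 0, 0.08, 0.15, 0, 0, 0.08, 0.15, 0, 0, 0.08, 0.15, 0, 0, 0.08, 0.15, 0], "jaw": 1, "grip_force": 30}}

```text
t: 0.82
eef_pos: [649.8, 79.8, 356.8]
eef_rot: [0.707, 0.707, -0.001, -0.0]
force: [-0.2, -1.2, -0.2]
finger_gap: 85.6
grip_force: 0.0
```

```bash
python3 - <<'E'
from h import *
C,im=snap("wrist","w1")
E
```

```text
(no output)
```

View pics/w1.png

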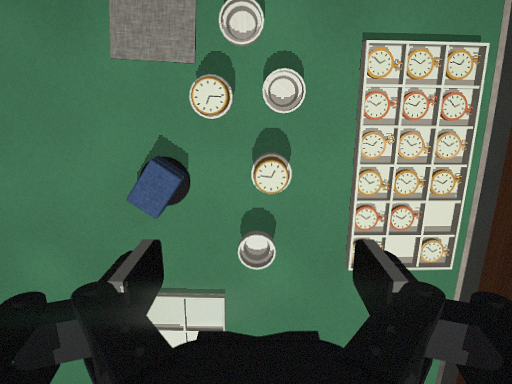

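Request:
{"op": "jog_arm", "data": {"steps": [-0.03, -0.022, -0.01, 0, -0.06, -0.045, -0.02, 0, -0.09, -0.068, -0.03, 0, -0.12, -0.09, -0.04, 0, -0.145, -0.11, -0.05, 0, -0.17, -0.13, -0.057, 0, -0.17, -0.13, -0.057, 0, -0.17, -0.13, -0.057, 0]}}

```text
t: 1.53
eef_pos: [478.1, -51.6, 299.3]
eef_rot: [0.708, 0.706, -0.001, -0.001]
force: [0.1, 0.1, 0.0]
finger_gap: 85.0
grip_force: 0.0
```

```bash
cat >> h.py <<'E'
def blobs(C,im,z=46,rmin=24,rmax=40):
    hsv=cv2.cvtColor(im,cv2.COLOR_RGB2HSV); h,s,v=cv2.split(hsv)
    g=((h>60)&(h<95)&(s>60)).astype(np.uint8)
    m=cv2.morphologyEx(1-g,cv2.MORPH_OPEN,np.ones((3,3),np.uint8)); out=[]
    for c in cv2.findContours(m,cv2.RETR_EXTERNAL,cv2.CHAIN_APPROX_NONE)[0]:
        if cv2.contourArea(c)<300: continue
        x,y,w,hh=cv2.boundingRect(c)
        if x<2 or y<2 or x+w>509 or y+hh>381: continue
        P=ray(C,c.reshape(-1,2),z)[:,:2].astype(np.float32)
        (a,b),r=cv2.minEnclosingCircle(P)
        if rmin<r<rmax: out.append((round(a,1),round(b,1),round(r,1),[x+w//2,y+hh//2]))
    return out
def rect(C,im,lo,hi,z):
    hsv=cv2.cvtColor(im,cv2.COLOR_RGB2HSV)
    m=cv2.morphologyEx(cv2.inRange(hsv,lo,hi),cv2.MORPH_OPEN,np.ones((3,3)))
    cs=[c for c in cv2.findContours(m,cv2.RETR_EXTERNAL,cv2.CHAIN_APPROX_NONE)[0] if cv2.contourArea(c)>300]
    return [cv2.minAreaRect(ray(C,c.reshape(-1,2),z)[:,:2].astype(np.float32)) for c in cs]
E
python3 - <<'E'
from h import *
C,im=snap("wrist","w2")
print(blobs(C,im))
print("box",rect(C,im,(105,80,30),(130,255,255),50))
print("grey",rect(C,im,(0,0,70),(179,40,150),4))
print("white",rect(C,im,(0,0,150),(179,50,255),14))
print(robot.state()["eef_pos"])
E
```

```text
[(644.2, -88.3, 34.6, [381, 181]), (667.7, 40.1, 35.9, [409, 81])]
box [((488.1935729980469, 16.145008087158203), (78.94913482666016, 55.979068756103516), 55.299320220947266)]
grey [((684.586669921875, -235.30227661132812), (28.328357696533203, 111.92973327636719), 31.083391189575195), ((268.39691162109375, -234.54443359375), (112.51221466064453, 25.805904388427734), 56.607452392578125), ((669.4886474609375, -106.75647735595703), (59.27859878540039, 43.279476165771484), 39.30099105834961), ((811.8984985351562, 6.455718994140625), (16.092426300048828, 287.1595458984375), 0.1253233253955841)]
white [((506.9559020996094, -272.43756103515625), (153.9266815185547, 148.11050415039062), 89.31572723388672), ((830.4578857421875, -109.52920532226562), (36.22675704956055, 41.799896240234375), 0.9975031614303589), ((650.9238891601562, -88.9317855834961), (60.811763763427734, 41.52049255371094), 30.6367244720459), ((828.3527221679688, -43.98151397705078), (31.85768699645996, 33.232215881347656), 0.6438787579536438), ((692.622802734375, 44.42702865600586), (48.96072006225586, 47.93155288696289), 0.6292124390602112)]
[479.26156641 -50.22999928 299.77328852]
```

View pics/w2.png

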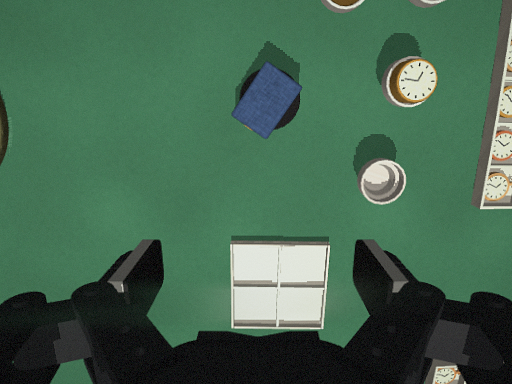

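Request:
{"op": "jog_arm", "data": {"steps": [0.002, 0.014, -0.035, -7, 0.004, 0.028, -0.07, -14, 0.006, 0.042, -0.1, -21, 0.007, 0.055, -0.13, -28, 0.008, 0.066, -0.165, -34.7, 0.008, 0.066, -0.2, -34.7, 0.008, 0.066, -0.235, -34.7, 0.008, 0.066, -0.268, -34.7]}}

```text
t: 2.25
eef_pos: [488.0, 17.8, 30.4]
eef_rot: [0.885, 0.465, -0.0, -0.0]
force: [-0.2, -0.1, -0.3]
finger_gap: 85.3
grip_force: 0.0
```

Request:
{"op": "jog_arm", "data": {"steps": [0, 0, 0, 0, 0, 0, 0, 0, 0, 0, 0, 0, 0, 0, 0, 0, 0, 0, 0, 0, 0, 0, 0, 0, 0, 0, 0, 0], "jaw": 0.3, "grip_force": 40}}

```text
t: 2.83
eef_pos: [488.9, 16.0, 34.0]
eef_rot: [0.886, 0.464, 0.001, 0.001]
force: [0.4, 0.8, -1.1]
finger_gap: 25.5
grip_force: 0.0
```

Request:
{"op": "jog_arm", "data": {"steps": [0, 0, 0.035, 0, 0, 0, 0.07, 0, 0, 0, 0.105, 0, 0, 0, 0.14, 0, 0, -0.03, 0.175, 0, 0, -0.06, 0.2, 0, 0, -0.06, 0.2, 0], "jaw": 1}}

```text
t: 3.42
eef_pos: [490.9, -51.0, 239.6]
eef_rot: [0.888, 0.461, 0.004, 0.004]
force: [0.3, -0.9, 0.0]
finger_gap: 85.5
grip_force: 0.0
```

```bash
python3 - <<'E'
from h import *
C,im=snap("wrist","w3")
S,i2=snap("scene","s3")
D,i3=snap("side")
cv2.imwrite("pics/c3.png",np.hstack([im,cv2.resize(i3[120:320,120:340],(422,384))])[::,:,::-1][:, :, :])
p=cv2.imread("pics/c3.png"); cv2.imwrite("pics/c3.png",cv2.resize(p,(800,329)))
for c,i,n in((C,im,"w"),(S,i2,"s"),(D,i3,"d")): print(n,rect(c,i,(105,80,30),(130,255,255),50),rect(c,i,(105,80,30),(130,255,255),42))
print(robot.state()["eef_pos"])
E
```

```text
w [((488.83685302734375, 16.062881469726562), (77.18220520019531, 56.67162322998047), 54.752376556396484)] [((487.96844482421875, 16.34424591064453), (78.91948699951172, 57.94725036621094), 54.75236511230469)]
s [] []
d [((785.3745727539062, 654.5911865234375), (119.12353515625, 143.3732452392578), 39.42951202392578)] [((791.4909057617188, 649.9610595703125), (120.40257263183594, 144.91259765625), 39.4295654296875)]
[487.9832377  -43.94472648 233.02289812]
```

View pics/c3.png

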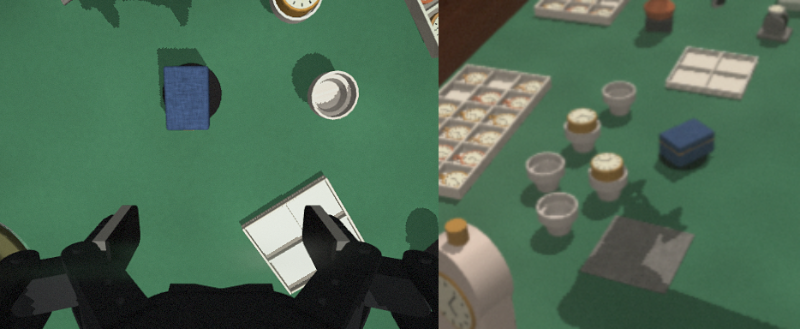

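Request:
{"op": "jog_arm", "data": {"steps": [0, 0.03, -0.03, 0, 0, 0.06, -0.065, 0, 0, 0.06, -0.1, 0, 0, 0.06, -0.135, 0, 0, 0.06, -0.17, 0, 0, 0.06, -0.202, 0, 0, 0.06, -0.202, 0, 0, 0.06, -0.202, 0]}}

```text
t: 4.23
eef_pos: [485.3, 17.1, 28.7]
eef_rot: [0.885, 0.465, -0.003, -0.002]
force: [-0.5, 0.6, 0.3]
finger_gap: 85.2
grip_force: 0.0
```

Request:
{"op": "jog_arm", "data": {"steps": [0, 0, 0, 0, 0, 0, 0, 0, 0, 0, 0, 0, 0, 0, 0, 0, 0, 0, 0, 0, 0, 0, 0, 0, 0, 0, 0, 0], "jaw": 0, "grip_force": 40}}

```text
t: 4.82
eef_pos: [488.2, 15.9, 31.1]
eef_rot: [0.886, 0.464, 0.0, 0.0]
force: [-1.0, 0.5, -0.6]
finger_gap: 0.3
grip_force: 0.0
```

```bash
python3 - <<'E'
from h import *
C,im=snap("wrist")
D,i3=snap("side")
p=np.hstack([im,cv2.resize(i3[120:320,120:340],(422,384))])[:,:,::-1]
cv2.imwrite("pics/c4.png",cv2.resize(p,(800,329)))
s=robot.state();print({k:s[k] for k in("eef_pos","finger_gap","grip_force","force")})
E
```

```text
{'eef_pos': array([488.05631037,  15.93104447,  30.85098387]), 'finger_gap': 0.046190536685499085, 'grip_force': 0.0, 'force': array([ 0.62636105, -0.07820461, -0.57619907])}
```

View pics/c4.png

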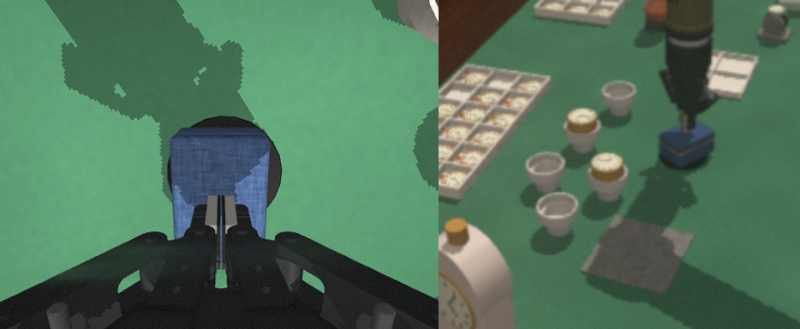

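```bash
python3 - <<'E'
from h import *
print(robot.finger_overhang,[a for a in dir(robot) if a[0]!='_'])
c=robot.camera_info("wrist"); T=np.array(c["tool_from_camera"]); print(T.round(3))
K,D,_=cam("wrist")
for px in((258,228),(258,236),(258,315)):
    u=cv2.undistortPoints(np.array([[px]],float),K,D)[0,0]; d=T[:3,:3]@[*u,1]; o=T[:3,3]
    s=-o[0]/d[0]; print(px,o+s*d)
# tip triangulation in the side view
D=cam("side"); print(proj(D,[[488,16,50],[488,16,20],[488,16,31]]))
E
```

```text
11.0 ['Unreachable', 'camera_info', 'capture', 'finger_overhang', 'hand_in', 'state']
[[ 1.00000e-03 -9.64000e-01 -2.66000e-01  6.61390e+01]
 [ 1.00000e+00  1.00000e-03  1.00000e-03  3.68000e-01]
 [-1.00000e-03 -2.66000e-01  9.64000e-01 -1.65576e+02]
 [ 0.00000e+00  0.00000e+00  0.00000e+00  1.00000e+00]]
(258, 228) [ 0.          0.69352966 -3.06378866]
(258, 236) [  0.           0.67780144 -13.84472226]
(258, 315) [  0.           0.58567475 -77.17817807]
[[270.39021818 200.39616411]
 [270.22853023 209.18340079]
 [270.28741558 205.98675827]]
```

Request:
{"op": "jog_arm", "data": {"steps": [0, 0, 0, 0, 0, 0, 0, 0, 0, 0, 0, 0, 0, 0, 0, 0, 0, 0, -0.01, 0, 0, 0, -0.02, 0, 0, 0, -0.02, 0, 0, 0, -0.02, 0], "jaw": 1}}

```text
t: 5.58
eef_pos: [486.8, 16.0, 9.4]
eef_rot: [0.886, 0.464, -0.001, -0.001]
force: [0.1, 0.4, -0.0]
finger_gap: 85.6
grip_force: 0.0
```

```bash
python3 - <<'E'
from h import *
C,im=snap("wrist")
D,i3=snap("side")
p=np.hstack([im,cv2.resize(i3[120:320,120:340],(422,384))])[:,:,::-1]
cv2.imwrite("pics/c5.png",cv2.resize(p,(800,329)))
s=robot.state();print({k:s[k] for k in("eef_pos","finger_gap","grip_force","force")})
E
```

```text
{'eef_pos': array([487.88945529,  15.9955121 ,  10.47958602]), 'finger_gap': 85.2233170804173, 'grip_force': 0.0, 'force': array([0.12897495, 0.32482797, 0.60684458])}
```

View pics/c5.png

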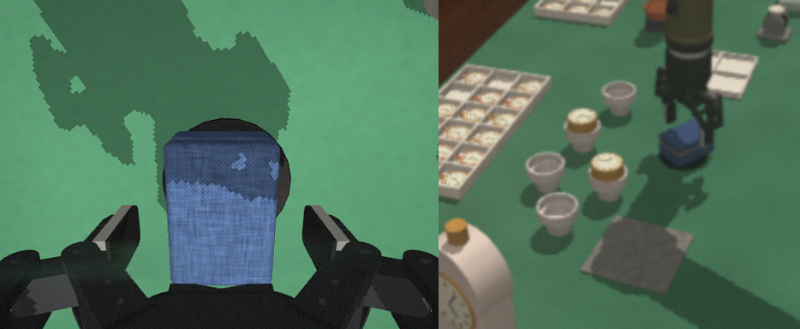

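Request:
{"op": "jog_arm", "data": {"steps": [0, 0, -0.01, 0, 0, 0, -0.02, 0, 0, 0, -0.02, 0, 0, 0, -0.02, 0]}}

```text
t: 6.02
eef_pos: [487.0, 15.9, -10.3]
eef_rot: [0.886, 0.464, -0.001, -0.0]
force: [0.2, 0.2, -0.2]
finger_gap: 85.6
grip_force: 0.0
```

Request:
{"op": "jog_arm", "data": {"steps": [0, 0, 0, 0, 0, 0, 0, 0, 0, 0, 0, 0, 0, 0, 0, 0, 0, 0, 0, 0, 0, 0, 0, 0, 0, 0, 0, 0], "jaw": 0, "grip_force": 40}}

```text
t: 6.6
eef_pos: [488.5, 16.0, -8.8]
eef_rot: [0.886, 0.464, 0.0, 0.0]
force: [0.3, 0.4, 4.0]
finger_gap: 55.9
grip_force: 44.5
```

Request:
{"op": "jog_arm", "data": {"steps": [0, 0, 0.035, 0, 0, 0, 0.07, 0, 0, 0.035, 0.095, 0, 0, 0.07, 0.095, 0, 0, 0.105, 0.095, 0, 0, 0.14, 0.095, 0, 0, 0.175, 0.095, 0, 0.002, 0.21, 0.095, 0]}}

```text
t: 7.27
eef_pos: [488.8, 227.2, 85.1]
eef_rot: [0.886, 0.464, -0.001, 0.0]
force: [0.2, -0.9, -3.4]
finger_gap: 55.5
grip_force: 44.5
```

Request:
{"op": "jog_arm", "data": {"steps": [0, 0.03, 0, 0, 0, 0.05, 0, 0, 0, 0.05, -0.03, 0, 0, 0.05, -0.06, 0, 0, 0.05, -0.085, 0, 0, 0.05, -0.095, 0, 0, 0.05, -0.098, 0, 0, 0.05, -0.098, 0]}}

```text
t: 7.93
eef_pos: [489.0, 275.5, -12.7]
eef_rot: [0.886, 0.464, -0.001, 0.0]
force: [-0.3, 0.5, -1.4]
finger_gap: 55.6
grip_force: 45.5
```

Request:
{"op": "jog_arm", "data": {"steps": [0, 0, 0, 0, 0, 0, 0, 0, 0, 0, 0, 0, 0, 0, 0, 0, 0, 0, 0.03, 0, 0, 0, 0.06, 0, 0, 0, 0.1, 0, 0, 0, 0.13, 0], "jaw": 1}}

```text
t: 8.6
eef_pos: [490.6, 276.4, 120.7]
eef_rot: [0.886, 0.464, 0.001, 0.0]
force: [1.4, 0.4, 0.3]
finger_gap: 85.6
grip_force: 0.0
```

Request:
{"op": "jog_arm", "data": {"steps": [0.016, -0.022, 0.023, 5, 0.032, -0.045, 0.046, 10, 0.048, -0.067, 0.07, 15, 0.065, -0.09, 0.092, 20, 0.081, -0.113, 0.115, 25, 0.097, -0.136, 0.138, 30, 0.114, -0.158, 0.16, 34.7, 0.13, -0.181, 0.181, 34.7]}}

```text
t: 9.27
eef_pos: [620.8, 93.9, 300.6]
eef_rot: [0.706, 0.708, 0.001, 0.0]
force: [1.8, -0.4, 0.2]
finger_gap: 85.0
grip_force: 0.0
```

Request:
{"op": "jog_arm", "data": {"steps": [0, 0, 0, 0, 0, 0, 0, 0, 0, 0, 0, 0]}}

```text
t: 9.52
eef_pos: [619.6, 95.6, 298.4]
eef_rot: [0.707, 0.707, 0.0, -0.0]
force: [-0.3, 0.7, -0.4]
finger_gap: 85.5
grip_force: 0.0
```

```bash
python3 - <<'E'
from h import *
C,im=snap("wrist","w6")
print(*blobs(C,im),sep="\n")
print("box",rect(C,im,(105,80,30),(130,255,255),46))
print("grey",[r for r in rect(C,im,(0,0,70),(179,45,150),4) if min(r[1])>80])
print("black",[r for r in rect(C,im,(0,0,0),(179,255,45),8) if 50<min(r[1])<110])
print(robot.state()["eef_pos"])
E
```

```text
(645.9, -85.3, 35.9, [277, 277])
(505.4, 30.9, 38.2, [174, 200])
(669.2, 41.2, 33.8, [295, 194])
(581.5, 153.6, 31.6, [228, 108])
(685.9, 162.0, 31.7, [311, 102])
box [((493.13385009765625, 267.7628479003906), (70.87237548828125, 65.82132720947266), 55.58275604248047)]
grey [((490.9336242675781, 251.36227416992188), (87.63016510009766, 129.6344757080078), 86.1510238647461)]
black [((494.39959716796875, 19.649986267089844), (81.910400390625, 81.16412353515625), 87.36399841308594)]
[619.12159199  96.27604248 297.91507915]
```

View pics/w6.png

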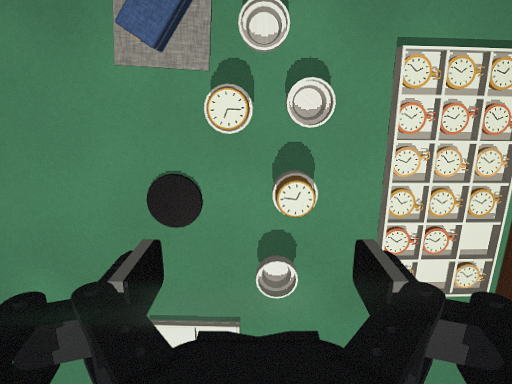

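Request:
{"op": "jog_arm", "data": {"steps": [-0.01, 0.02, -0.03, 0, -0.02, 0.04, -0.06, 0, -0.038, 0.058, -0.09, 0, -0.038, 0.058, -0.12, 0, -0.038, 0.058, -0.15, 0, -0.038, 0.058, -0.18, 0, -0.038, 0.058, -0.18, 0, -0.038, 0.058, -0.18, 0], "jaw": 0.62}}

```text
t: 10.23
eef_pos: [579.7, 153.7, 117.0]
eef_rot: [0.706, 0.708, -0.002, -0.001]
force: [0.7, 0.5, -0.2]
finger_gap: 52.8
grip_force: 0.0
```

```bash
python3 - <<'E'
from h import *
C,im=snap("wrist","w7")
cv2.imwrite("pics/w7c.png",cv2.resize(im[180:384,100:412,::-1],None,fx=2,fy=2))
T=np.array(robot.camera_info("wrist")["tool_from_camera"])
def tip(px,x=11):
    u=cv2.undistortPoints(np.array([[px]],float),C[0],C[1])[0,0]; d=T[:3,:3]@[*u,1]; o=T[:3,3]; return (o+(x-o[0])/d[0]*d).round(1)
print(tip((160,240)),tip((356,240)),tip((258,228)))
s=robot.state();print(s["eef_pos"],s["finger_gap"])
print(blobs(C,im,46,20,45))
E
```

```text
[ 11.  -40.6 -43.7] [ 11.   40.6 -43.5] [ 11.   -0.  -30.3]
[581.58422272 153.95398548 119.26454229] 52.98364970865309
[(649.2, 96.7, 31.8, [343, 262]), (504.7, 95.8, 36.7, [169, 261]), (581.8, 154.2, 32.8, [261, 189]), (683.3, 163.0, 34.2, [395, 179]), (625.6, 254.0, 31.9, [326, 49])]
```

View pics/w7c.png

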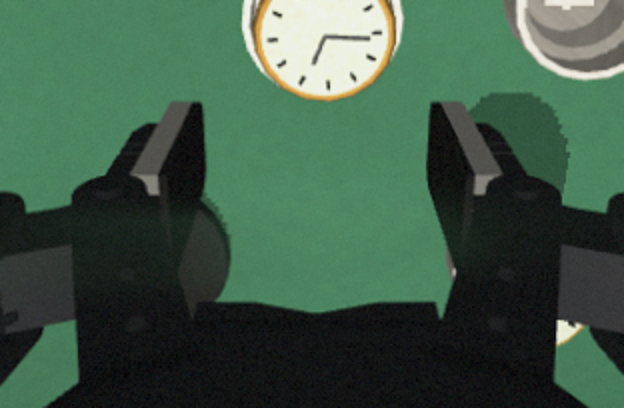

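Request:
{"op": "jog_arm", "data": {"steps": [0, 0, 0, 0, 0, 0, 0, 0, 0, 0, -0.03, 0, 0, 0, -0.06, 0, 0, 0, -0.085, 0, 0, 0, -0.102, 0, 0, 0, -0.102, 0, 0, 0, -0.102, 0], "jaw": 1}}

```text
t: 10.95
eef_pos: [582.4, 153.1, 17.4]
eef_rot: [0.707, 0.707, 0.0, 0.0]
force: [0.1, 0.7, 0.4]
finger_gap: 85.7
grip_force: 0.0
```

Request:
{"op": "jog_arm", "data": {"steps": [0, 0, 0, 0, 0, 0, 0, 0, 0, 0, 0, 0, 0, 0, 0, 0, 0, 0, 0, 0, 0, 0, 0, 0, 0, 0, 0, 0], "jaw": 0, "grip_force": 30}}

```text
t: 11.53
eef_pos: [583.3, 153.5, 19.4]
eef_rot: [0.707, 0.707, 0.001, 0.001]
force: [-1.9, 0.1, 6.4]
finger_gap: 50.5
grip_force: 34.5
```

Request:
{"op": "jog_arm", "data": {"steps": [0, 0, 0.02, 0, 0, 0, 0.04, 0, 0, 0, 0.075, 0, 0, 0, 0.11, 0, -0.01, -0.03, 0.13, 0, -0.02, -0.065, 0.15, 0, -0.028, -0.1, 0.17, 0, -0.035, -0.135, 0.19, 0]}}

```text
t: 12.2
eef_pos: [546.4, 16.9, 208.8]
eef_rot: [0.707, 0.708, 0.001, 0.001]
force: [0.7, -0.3, -0.0]
finger_gap: 50.8
grip_force: 31.8
```

Request:
{"op": "jog_arm", "data": {"steps": [-0.005, -0.035, 0.01, 0, -0.01, -0.07, 0.02, 0, -0.018, -0.11, 0.02, 0, -0.025, -0.145, 0.02, 0, -0.032, -0.18, 0.02, 0, -0.04, -0.22, 0.02, 0, -0.04, -0.22, 0.02, 0, -0.04, -0.22, 0.02, 0]}}

```text
t: 12.87
eef_pos: [506.0, -205.4, 227.5]
eef_rot: [0.709, 0.705, 0.0, 0.001]
force: [0.2, 0.6, -0.7]
finger_gap: 50.2
grip_force: 31.8
```

```bash
python3 - <<'E'
from h import *
C,im=snap("wrist","w8")
print("white",[r for r in rect(C,im,(0,0,120),(179,60,255),14) if min(r[1])>60],[r for r in rect(C,im,(0,0,120),(179,60,255),4) if min(r[1])>60])
s=robot.state();print(s["eef_pos"],s["finger_gap"])
E
```

```text
white [((505.2028503417969, -345.25360107421875), (140.23492431640625, 141.0677032470703), 89.64064025878906), ((509.8844909667969, -246.391357421875), (100.80654907226562, 154.53897094726562), 89.65463256835938), ((659.602294921875, -85.98881530761719), (67.42938232421875, 67.5741958618164), 81.02234649658203)] [((505.18310546875, -350.6920471191406), (143.9344482421875, 144.78916931152344), 89.64067840576172), ((509.9881896972656, -249.22161865234375), (103.46591186523438, 158.6158905029297), 89.65463256835938), ((663.6558227539062, -84.58747863769531), (69.20825958251953, 69.3569107055664), 81.02217102050781)]
[ 506.8393484  -202.6509146   227.38430055] 50.57879471073643
```

View pics/w8.png

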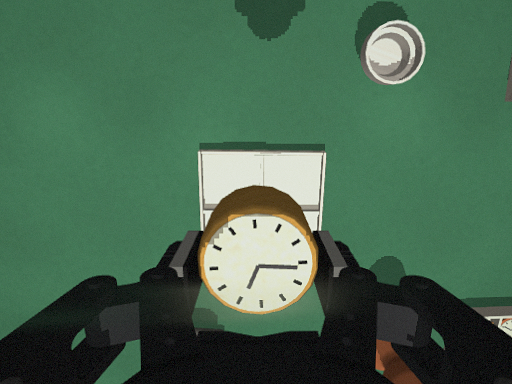

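Request:
{"op": "jog_arm", "data": {"steps": [-0.012, -0.012, -0.035, 0, -0.024, -0.024, -0.07, 0, -0.035, -0.034, -0.105, 0, -0.035, -0.034, -0.14, 0, -0.035, -0.034, -0.175, 0, -0.035, -0.034, -0.205, 0, -0.035, -0.034, -0.225, 0, -0.035, -0.034, -0.225, 0]}}

```text
t: 13.58
eef_pos: [469.2, -232.2, -2.4]
eef_rot: [0.706, 0.708, -0.001, -0.004]
force: [-0.6, -0.4, -1.2]
finger_gap: 50.2
grip_force: 31.8
```

Request:
{"op": "jog_arm", "data": {"steps": [0, 0, -0.005, 0, 0, 0, -0.01, 0, 0, 0, -0.01, 0, 0, 0, -0.01, 0]}}

```text
t: 13.92
eef_pos: [473.2, -236.2, -7.0]
eef_rot: [0.707, 0.707, 0.0, 0.001]
force: [0.4, 0.3, -2.0]
finger_gap: 50.5
grip_force: 31.8
```

Request:
{"op": "jog_arm", "data": {"steps": [0, 0, -0.001, 0, 0, 0, -0.002, 0, 0, 0, -0.002, 0]}}

```text
t: 14.17
eef_pos: [473.2, -236.4, -7.8]
eef_rot: [0.707, 0.707, 0.001, 0.001]
force: [-3.4, 1.5, 10.4]
finger_gap: 50.3
grip_force: 32.9
```

Request:
{"op": "jog_arm", "data": {"steps": [0, 0, 0, 0, 0, 0, 0, 0, 0, 0, 0, 0, 0, 0, 0, 0, 0, 0, 0.03, 0, 0, 0, 0.065, 0, 0.01, 0.02, 0.1, 0, 0.03, 0.04, 0.13, 0], "jaw": 1}}

```text
t: 14.83
eef_pos: [500.4, -197.7, 121.7]
eef_rot: [0.709, 0.705, -0.001, 0.0]
force: [1.4, -0.5, -0.1]
finger_gap: 85.5
grip_force: 0.0
```

Request:
{"op": "jog_arm", "data": {"steps": [0.02, 0.03, 0.015, 0, 0.04, 0.06, 0.03, 0, 0.06, 0.09, 0.03, 0, 0.08, 0.12, 0.03, 0, 0.1, 0.15, 0.03, 0, 0.12, 0.18, 0.03, 0, 0.145, 0.21, 0.02, 0, 0.167, 0.237, 0.01, 0]}}

```text
t: 15.5
eef_pos: [670.6, 43.4, 130.1]
eef_rot: [0.707, 0.707, 0.001, 0.0]
force: [0.5, -0.1, -0.4]
finger_gap: 85.5
grip_force: 0.0
```

Request:
{"op": "jog_arm", "data": {"steps": [0, 0, 0, 0, 0, 0, 0, 0, 0, 0, 0, 0]}}

```text
t: 15.75
eef_pos: [668.6, 40.1, 129.1]
eef_rot: [0.707, 0.707, -0.001, -0.0]
force: [-0.4, -0.4, -0.6]
finger_gap: 85.5
grip_force: 0.0
```

```bash
python3 - <<'E'
from h import *
C,im=snap("wrist","w9")
print(*blobs(C,im,46,20,45),sep="\n")
hsv=cv2.cvtColor(im,cv2.COLOR_RGB2HSV)
s=robot.state();print(s["eef_pos"],s["finger_gap"])
D,i3=snap("side"); cv2.imwrite("pics/c9.png",cv2.resize(np.hstack([im,cv2.resize(i3[120:320,120:340],(422,384))])[:,:,::-1],(800,329)))
E
```

```text
(567.1, -38.0, 35.9, [133, 272])
(518.6, 31.0, 36.8, [76, 197])
(669.4, 40.4, 33.0, [259, 186])
[668.7295076   39.11663502 129.74032243] 85.46337090739588
```

View pics/c9.png

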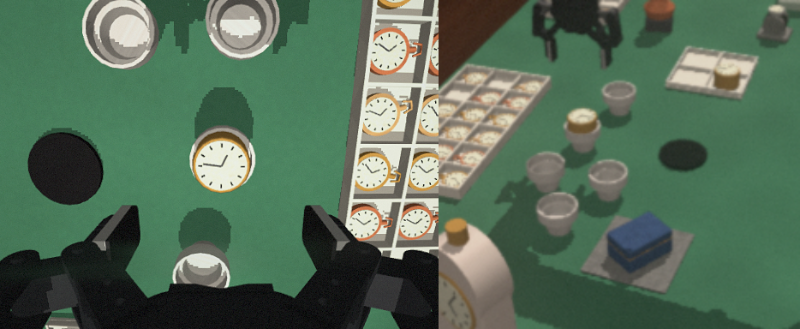

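Request:
{"op": "jog_arm", "data": {"steps": [0, 0.001, -0.035, 0, 0, 0.001, -0.065, 0, 0, 0.001, -0.095, 0, 0, 0.001, -0.111, 0, 0, 0.001, -0.111, 0, 0, 0.001, -0.111, 0]}}

```text
t: 16.35
eef_pos: [668.5, 40.3, 18.9]
eef_rot: [0.708, 0.706, -0.001, -0.0]
force: [0.6, 0.4, 0.1]
finger_gap: 85.6
grip_force: 0.0
```

Request:
{"op": "jog_arm", "data": {"steps": [0, 0, 0, 0, 0, 0, 0, 0, 0, 0, 0, 0, 0, 0, 0, 0, 0, 0, 0, 0, 0, 0, 0, 0, 0, 0, 0, 0], "jaw": 0}}

```text
t: 16.93
eef_pos: [670.5, 41.8, 21.4]
eef_rot: [0.707, 0.707, 0.001, 0.001]
force: [-1.7, -0.9, 5.8]
finger_gap: 50.6
grip_force: 31.5
```

Request:
{"op": "jog_arm", "data": {"steps": [0, 0, 0.02, 0, 0, 0, 0.04, 0, 0, 0, 0.075, 0, 0, 0, 0.11, 0, -0.01, -0.03, 0.12, 0, -0.02, -0.065, 0.12, 0, -0.035, -0.1, 0.12, 0, -0.05, -0.135, 0.12, 0]}}

```text
t: 17.6
eef_pos: [618.7, -94.2, 139.6]
eef_rot: [0.707, 0.708, 0.0, 0.001]
force: [1.0, -0.1, -1.6]
finger_gap: 50.7
grip_force: 31.9
```

Request:
{"op": "jog_arm", "data": {"steps": [-0.012, -0.035, 0, 0, -0.024, -0.07, 0, 0, -0.036, -0.105, 0, 0, -0.048, -0.14, 0, 0, -0.06, -0.175, 0, 0, -0.074, -0.215, 0, 0, -0.074, -0.215, 0, 0, -0.074, -0.215, 0, 0]}}

```text
t: 18.27
eef_pos: [542.8, -312.4, 139.1]
eef_rot: [0.71, 0.705, -0.001, 0.001]
force: [0.9, 0.1, -1.4]
finger_gap: 50.4
grip_force: 31.9
```

Request:
{"op": "jog_arm", "data": {"steps": [0, 0, -0.035, 0, 0, 0, -0.07, 0, 0, 0, -0.105, 0, 0, 0, -0.13, 0, 0, 0, -0.14, 0, 0, 0, -0.145, 0, 0, 0, -0.147, 0, 0, 0, -0.147, 0]}}

```text
t: 18.93
eef_pos: [545.9, -306.8, -5.8]
eef_rot: [0.707, 0.708, 0.0, 0.0]
force: [-2.2, 1.1, 4.2]
finger_gap: 50.3
grip_force: 32.5
```

Request:
{"op": "jog_arm", "data": {"steps": [0, 0, -0.001, 0, 0, 0, -0.001, 0]}}

```text
t: 19.1
eef_pos: [546.2, -306.9, -5.9]
eef_rot: [0.707, 0.708, 0.0, 0.0]
force: [-5.4, 3.7, 9.7]
finger_gap: 50.2
grip_force: 33.1
```

Request:
{"op": "jog_arm", "data": {"steps": [0, 0, 0, 0, 0, 0, 0, 0, 0, 0, 0, 0, 0, 0, 0, 0, 0, 0, 0.03, 0, 0, 0, 0.065, 0, 0, 0.03, 0.1, 0, 0, 0.06, 0.13, 0], "jaw": 1}}

```text
t: 19.77
eef_pos: [544.6, -253.8, 118.8]
eef_rot: [0.709, 0.705, -0.0, 0.001]
force: [0.9, 0.3, 0.3]
finger_gap: 85.4
grip_force: 0.0
```

Request:
{"op": "jog_arm", "data": {"steps": [0, 0.03, 0.03, 0, 0, 0.06, 0.06, 0, 0, 0.09, 0.09, 0, 0.01, 0.11, 0.12, 0, 0.02, 0.13, 0.15, 0, 0.03, 0.15, 0.17, 0, 0.03, 0.15, 0.17, 0, 0.03, 0.15, 0.17, 0]}}

```text
t: 20.43
eef_pos: [576.1, -100.0, 288.4]
eef_rot: [0.706, 0.708, 0.001, 0.001]
force: [-0.0, -1.0, -0.8]
finger_gap: 85.7
grip_force: 0.0
```

```bash
python3 - <<'E'
from h import *
C,im=snap("wrist")
print(*blobs(C,im,46,20,45),sep="\n")
s=robot.state();print(s["eef_pos"],s["finger_gap"])
hsv=cv2.cvtColor(im,cv2.COLOR_RGB2HSV)
print("black",[r for r in rect(C,im,(0,0,0),(179,255,45),8) if 50<min(r[1])<110])
D,i3=snap("side"); cv2.imwrite("pics/c10.png",cv2.resize(np.hstack([im,cv2.resize(i3[120:320,120:340],(422,384))])[:,:,::-1],(800,329)))
E
```

```text
(645.6, -89.9, 32.4, [313, 147])
(501.2, 13.6, 37.9, [195, 60])
(667.8, 38.7, 33.0, [335, 39])
[ 574.91507414 -101.74439338  286.71735045] 85.43165478419552
black [((494.2739562988281, 18.15120506286621), (81.76692199707031, 81.4620590209961), 89.77175903320312)]
```

View pics/c10.png

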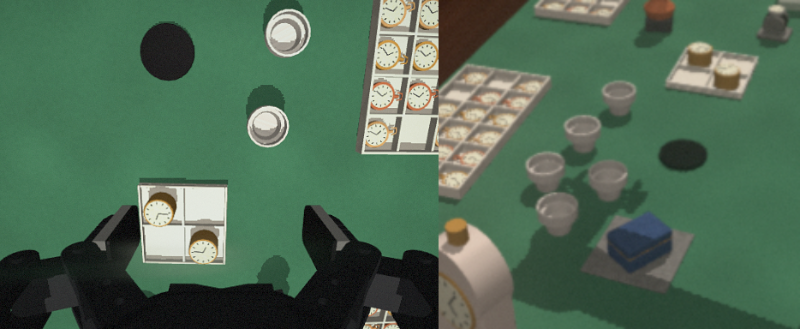

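Request:
{"op": "jog_arm", "data": {"steps": [0.018, 0.002, -0.035, 0, 0.035, 0.004, -0.07, 0, 0.053, 0.007, -0.105, 0, 0.07, 0.01, -0.14, 0, 0.07, 0.01, -0.158, 0, 0.07, 0.01, -0.158, 0, 0.07, 0.01, -0.158, 0, 0.07, 0.01, -0.158, 0]}}

```text
t: 21.2
eef_pos: [645.1, -93.1, 130.1]
eef_rot: [0.708, 0.706, 0.0, 0.001]
force: [-0.1, -1.1, -0.1]
finger_gap: 84.9
grip_force: 0.0
```

```bash
cat > m.py <<'E'
from h import *
C,im=snap("wrist")
s=robot.state();print(s["eef_pos"].round(1),round(s["finger_gap"],1))
for b in blobs(C,im,46,20,45): print(b[:3],"d",(np.array(b[:2])-s["eef_pos"][:2]).round(1))
E
python3 m.py; python3 - <<'E'
from h import *
im=cv2.imread("pics/c10.png")
E
```

```text
[645.7 -92.9 131.2] 85.4
(647.2, -89.3, 32.1) d [1.5 3.6]
```

Request:
{"op": "jog_arm", "data": {"steps": [0.001, -0.001, -0.035, 0, 0.001, -0.001, -0.07, 0, 0.001, -0.001, -0.1, 0, 0.001, -0.001, -0.125, 0, 0.001, -0.001, -0.133, 0, 0.001, -0.001, -0.133, 0, 0.001, -0.001, -0.133, 0, 0.001, -0.001, -0.133, 0]}}

```text
t: 21.92
eef_pos: [648.3, -93.0, -0.8]
eef_rot: [0.707, 0.707, 0.002, 0.002]
force: [0.3, 0.6, 0.3]
finger_gap: 85.1
grip_force: 0.0
```

Request:
{"op": "jog_arm", "data": {"steps": [0, 0, 0, 0, 0, 0, 0, 0, 0, 0, 0, 0, 0, 0, 0, 0, 0, 0, 0, 0, 0, 0, 0, 0, 0, 0, 0, 0], "jaw": 0, "grip_force": 30}}

```text
t: 22.5
eef_pos: [647.4, -92.8, -1.8]
eef_rot: [0.707, 0.707, 0.001, 0.001]
force: [-0.8, 0.6, 5.9]
finger_gap: 61.4
grip_force: 33.6
```

Request:
{"op": "jog_arm", "data": {"steps": [0, 0, 0.035, 0, 0, 0, 0.07, 0, -0.02, 0.015, 0.09, 0, -0.05, 0.035, 0.09, 0, -0.08, 0.057, 0.09, 0, -0.11, 0.078, 0.09, 0, -0.135, 0.095, 0.09, 0, -0.153, 0.108, 0.09, 0]}}

```text
t: 23.17
eef_pos: [490.2, 17.0, 85.9]
eef_rot: [0.706, 0.708, -0.0, -0.0]
force: [0.5, 0.6, -2.3]
finger_gap: 61.2
grip_force: 34.3
```

Request:
{"op": "jog_arm", "data": {"steps": [0, 0, 0, 0, 0, 0, 0, 0, 0, 0, 0, 0, 0, 0, 0, 0]}}

```text
t: 23.5
eef_pos: [493.9, 14.5, 86.2]
eef_rot: [0.708, 0.707, 0.0, 0.0]
force: [-0.0, 1.1, -3.2]
finger_gap: 61.5
grip_force: 34.2
```

Request:
{"op": "jog_arm", "data": {"steps": [0, 0.001, -0.03, 0, 0, 0.001, -0.055, 0, 0, 0.001, -0.07, 0, 0, 0.001, -0.077, 0, 0, 0.001, -0.079, 0, 0, 0.001, -0.08, 0, 0, 0.001, -0.08, 0, 0, 0.001, -0.08, 0]}}

```text
t: 24.17
eef_pos: [494.1, 16.2, 6.8]
eef_rot: [0.707, 0.707, 0.001, 0.001]
force: [0.7, -0.7, -0.5]
finger_gap: 61.2
grip_force: 34.3
```

Request:
{"op": "jog_arm", "data": {"steps": [0, 0, 0, 0, 0, 0, 0, 0, 0, 0, 0, 0, 0, 0, 0, 0, 0, 0, 0.03, 0, 0, 0, 0.065, 0, 0, 0, 0.1, 0, 0, 0, 0.13, 0], "jaw": 1}}

```text
t: 24.83
eef_pos: [493.3, 16.4, 138.5]
eef_rot: [0.707, 0.707, 0.001, 0.001]
force: [0.5, 0.5, -0.4]
finger_gap: 85.7
grip_force: 0.0
```

Request:
{"op": "jog_arm", "data": {"steps": [0, 0, 0, 0, 0, 0, 0, 0, 0, 0, 0, 0]}}

```text
t: 25.08
eef_pos: [492.6, 16.3, 135.6]
eef_rot: [0.707, 0.707, -0.0, -0.0]
force: [-1.4, 0.4, -0.6]
finger_gap: 85.3
grip_force: 0.0
```

```bash
python3 m.py
```

```text
[492.   16.3 134.8] 85.3
(384.4, -64.9, 38.2) d [-107.6  -81.2]
(493.9, 24.0, 39.3) d [1.9 7.7]
```

```bash
cat > st.py <<'E'
import sys
from h import *
def stack(n,x0=494.3,y0=19):   # n cups on the plinth: rim at 8+46+18(n-1)
    C,im=snap("wrist"); z=54+18*(n-1)
    hsv=cv2.cvtColor(im,cv2.COLOR_RGB2HSV); m=cv2.inRange(hsv,(0,0,85),(179,50,255))
    m=cv2.morphologyEx(m,cv2.MORPH_OPEN,np.ones((3,3)))
    for c in cv2.findContours(m,cv2.RETR_EXTERNAL,cv2.CHAIN_APPROX_NONE)[0]:
        if cv2.contourArea(c)<300: continue
        P=ray(C,c.reshape(-1,2),z)[:,:2].astype(np.float32); (a,b),r=cv2.minEnclosingCircle(P)
        if np.hypot(a-x0,b-y0)<40: print("stack",round(a,1),round(b,1),round(r,1))
    s=robot.state();print(s["eef_pos"].round(1))
stack(int(sys.argv[1]))
E
python3 st.py 1
```

```text
stack 493.9 19.7 31.8
[491.8  16.3 134.5]
```

Request:
{"op": "jog_arm", "data": {"steps": [0.035, 0.005, 0, 0, 0.07, 0.01, 0, 0, 0.105, 0.015, 0, 0, 0.14, 0.02, 0, 0, 0.177, 0.024, -0.005, 0, 0.177, 0.024, -0.005, 0, 0.177, 0.024, -0.005, 0, 0.177, 0.024, -0.005, 0]}}

```text
t: 25.85
eef_pos: [668.5, 40.3, 128.9]
eef_rot: [0.707, 0.707, -0.001, -0.001]
force: [0.2, 1.0, 0.5]
finger_gap: 85.1
grip_force: 0.0
```

Request:
{"op": "jog_arm", "data": {"steps": [0, 0, 0, 0, 0, 0, 0, 0]}}

```text
t: 26.02
eef_pos: [669.2, 40.1, 131.8]
eef_rot: [0.707, 0.707, 0.0, 0.0]
force: [0.4, 0.1, 0.2]
finger_gap: 85.1
grip_force: 0.0
```

```bash
python3 m.py
```

```text
[669.4  40.1 132.2] 85.1
(564.6, -38.6, 35.9) d [-104.8  -78.7]
(669.0, 41.1, 32.1) d [-0.4  1. ]
```

Request:
{"op": "jog_arm", "data": {"steps": [0, 0.001, -0.035, 0, 0, 0.001, -0.07, 0, 0, 0.001, -0.1, 0, 0, 0.001, -0.125, 0, 0, 0.001, -0.133, 0, 0, 0.001, -0.133, 0, 0, 0.001, -0.133, 0, 0, 0.001, -0.133, 0]}}

```text
t: 26.73
eef_pos: [671.9, 41.5, 0.8]
eef_rot: [0.707, 0.707, 0.002, 0.001]
force: [0.8, 0.6, -0.0]
finger_gap: 85.7
grip_force: 0.0
```

Request:
{"op": "jog_arm", "data": {"steps": [0, 0, 0, 0, 0, 0, 0, 0, 0, 0, 0, 0, 0, 0, 0, 0, 0, 0, 0, 0, 0, 0, 0, 0, 0, 0, 0, 0], "jaw": 0}}

```text
t: 27.32
eef_pos: [671.3, 41.5, 0.6]
eef_rot: [0.707, 0.707, 0.001, 0.001]
force: [-2.2, 0.7, 5.8]
finger_gap: 62.6
grip_force: 32.0
```

Request:
{"op": "jog_arm", "data": {"steps": [0, 0, 0.035, 0, 0, 0, 0.07, 0, 0, 0, 0.11, 0, -0.035, -0.005, 0.12, 0, -0.07, -0.01, 0.12, 0, -0.105, -0.015, 0.12, 0, -0.14, -0.02, 0.12, 0, -0.175, -0.021, 0.12, 0]}}

```text
t: 27.98
eef_pos: [493.4, 19.3, 118.5]
eef_rot: [0.708, 0.707, 0.0, 0.001]
force: [0.6, -0.2, -1.7]
finger_gap: 62.4
grip_force: 34.3
```

Request:
{"op": "jog_arm", "data": {"steps": [0, 0, 0, 0, 0, 0, 0, 0, 0, 0, 0, 0, 0, 0, 0, 0, 0, 0, 0, 0]}}

```text
t: 28.4
eef_pos: [496.4, 20.6, 118.4]
eef_rot: [0.707, 0.707, 0.001, 0.0]
force: [-0.2, -0.7, -1.9]
finger_gap: 62.9
grip_force: 34.4
```

Request:
{"op": "jog_arm", "data": {"steps": [-0.0025, -0.001, -0.03, 0, -0.0025, -0.001, -0.05, 0, -0.0025, -0.001, -0.06, 0, -0.0025, -0.001, -0.06, 0, -0.0025, -0.001, -0.06, 0]}}

```text
t: 28.82
eef_pos: [492.9, 19.5, 58.0]
eef_rot: [0.707, 0.707, -0.0, -0.0]
force: [-0.1, 0.7, -1.6]
finger_gap: 62.7
grip_force: 34.3
```

Request:
{"op": "jog_arm", "data": {"steps": [0, 0, -0.006, 0, 0, 0, -0.012, 0, 0, 0, -0.018, 0, 0, 0, -0.024, 0, 0, 0, -0.029, 0, 0, 0, -0.031, 0, 0, 0, -0.031, 0, 0, 0, -0.031, 0]}}

```text
t: 29.48
eef_pos: [492.6, 19.4, 27.1]
eef_rot: [0.707, 0.707, 0.0, 0.0]
force: [0.5, 1.2, -1.7]
finger_gap: 62.8
grip_force: 34.4
```

Request:
{"op": "jog_arm", "data": {"steps": [0, 0, -0.001, 0, 0, 0, -0.001, 0]}}

```text
t: 29.65
eef_pos: [492.8, 19.4, 26.5]
eef_rot: [0.707, 0.707, 0.0, 0.0]
force: [-1.2, -0.0, 2.0]
finger_gap: 62.6
grip_force: 34.6
```

Request:
{"op": "jog_arm", "data": {"steps": [0, 0, 0, 0, 0, 0, 0, 0, 0, 0, 0, 0, 0, 0, 0, 0, 0, 0, 0.03, 0, 0, 0, 0.065, 0, 0, 0, 0.1, 0, 0, 0, 0.13, 0], "jaw": 1}}

```text
t: 30.32
eef_pos: [492.7, 19.4, 158.2]
eef_rot: [0.707, 0.707, 0.0, 0.0]
force: [1.3, 0.5, 0.6]
finger_gap: 85.6
grip_force: 0.0
```

Request:
{"op": "jog_arm", "data": {"steps": [0, 0, 0, 0, 0, 0, 0, 0, 0, 0, 0, 0]}}

```text
t: 30.57
eef_pos: [492.0, 19.3, 155.4]
eef_rot: [0.707, 0.707, -0.0, -0.0]
force: [-0.6, -0.4, -0.4]
finger_gap: 85.5
grip_force: 0.0
```

```bash
python3 st.py 2
```

```text
stack 492.9 20.4 33.4
[491.5  19.2 154.7]
```

Request:
{"op": "jog_arm", "data": {"steps": [0.02, 0.028, 0, 0, 0.035, 0.055, 0, 0, 0.05, 0.08, -0.01, 0, 0.07, 0.108, -0.02, 0, 0.088, 0.135, -0.025, 0, 0.088, 0.135, -0.025, 0, 0.088, 0.135, -0.025, 0, 0.088, 0.135, -0.025, 0]}}

```text
t: 31.28
eef_pos: [579.4, 153.6, 129.2]
eef_rot: [0.707, 0.707, -0.002, -0.001]
force: [0.6, -0.4, 0.1]
finger_gap: 85.5
grip_force: 0.0
```

Request:
{"op": "jog_arm", "data": {"steps": [0, 0, 0, 0, 0, 0, 0, 0]}}

```text
t: 31.45
eef_pos: [580.3, 152.7, 131.0]
eef_rot: [0.708, 0.706, -0.0, 0.0]
force: [-0.7, -0.9, -0.7]
finger_gap: 85.1
grip_force: 0.0
```

```bash
python3 m.py
```

```text
[580.4 152.9 131.3] 85.3
(581.5, 154.9, 32.2) d [1.1 2. ]
(683.7, 163.3, 33.9) d [103.3  10.4]
(625.7, 254.0, 31.9) d [ 45.3 101.1]
```

Stack nested so far; grasp the next cup (-133 down, +1, +1.5).

Request:
{"op": "jog_arm", "data": {"steps": [0.001, 0.0015, -0.035, 0, 0.001, 0.0015, -0.07, 0, 0.001, 0.0015, -0.1, 0, 0.001, 0.0015, -0.125, 0, 0.001, 0.0015, -0.133, 0, 0.001, 0.0015, -0.133, 0, 0.001, 0.0015, -0.133, 0, 0.001, 0.0015, -0.133, 0]}}

```text
t: 32.17
eef_pos: [583.3, 156.1, 0.4]
eef_rot: [0.707, 0.707, 0.002, 0.001]
force: [0.4, 0.5, 0.6]
finger_gap: 85.2
grip_force: 0.0
```

Request:
{"op": "jog_arm", "data": {"steps": [0, 0, 0, 0, 0, 0, 0, 0, 0, 0, 0, 0, 0, 0, 0, 0, 0, 0, 0, 0, 0, 0, 0, 0, 0, 0, 0, 0], "jaw": 0}}

```text
t: 32.75
eef_pos: [582.9, 156.2, 0.1]
eef_rot: [0.707, 0.707, 0.001, 0.001]
force: [-0.1, -0.7, 6.6]
finger_gap: 61.4
grip_force: 33.0
```

Request:
{"op": "jog_arm", "data": {"steps": [0, 0, 0.035, 0, 0, 0, 0.07, 0, 0, 0, 0.11, 0, -0.018, -0.028, 0.13, 0, -0.035, -0.055, 0.14, 0, -0.052, -0.08, 0.14, 0, -0.07, -0.11, 0.14, 0, -0.088, -0.135, 0.14, 0]}}

```text
t: 33.42
eef_pos: [492.7, 18.9, 138.7]
eef_rot: [0.707, 0.707, 0.0, 0.001]
force: [0.4, -0.3, -1.0]
finger_gap: 61.6
grip_force: 34.1
```

Request:
{"op": "jog_arm", "data": {"steps": [0, 0, 0, 0, 0, 0, 0, 0, 0, 0, 0, 0, 0, 0, 0, 0, 0, 0, 0, 0]}}

```text
t: 33.83
eef_pos: [494.0, 22.1, 138.1]
eef_rot: [0.706, 0.708, 0.0, -0.0]
force: [0.5, 0.3, -2.1]
finger_gap: 61.5
grip_force: 34.1
```

Request:
{"op": "jog_arm", "data": {"steps": [-0.001, -0.001, -0.03, 0, -0.001, -0.001, -0.052, 0, -0.001, -0.001, -0.062, 0, -0.001, -0.001, -0.062, 0, -0.001, -0.001, -0.062, 0]}}

```text
t: 34.25
eef_pos: [492.6, 20.4, 76.1]
eef_rot: [0.707, 0.707, -0.0, -0.0]
force: [0.2, -0.1, -0.9]
finger_gap: 61.5
grip_force: 34.1
```

Request:
{"op": "jog_arm", "data": {"steps": [0, 0, -0.006, 0, 0, 0, -0.012, 0, 0, 0, -0.018, 0, 0, 0, -0.024, 0, 0, 0, -0.03, 0, 0, 0, -0.032, 0, 0, 0, -0.032, 0, 0, 0, -0.032, 0]}}

```text
t: 34.92
eef_pos: [492.5, 19.8, 44.1]
eef_rot: [0.707, 0.707, -0.0, 0.0]
force: [-0.3, 1.0, 1.9]
finger_gap: 61.1
grip_force: 34.3
```

Request:
{"op": "jog_arm", "data": {"steps": [0, 0, 0, 0, 0, 0, 0, 0, 0, 0, 0, 0, 0, 0, 0, 0, 0, 0, 0.03, 0, 0, 0, 0.065, 0, 0, 0, 0.1, 0, 0, 0, 0.13, 0], "jaw": 1}}

```text
t: 35.58
eef_pos: [492.8, 19.9, 176.3]
eef_rot: [0.707, 0.707, 0.001, 0.001]
force: [1.1, -0.1, -0.4]
finger_gap: 85.5
grip_force: 0.0
```

Request:
{"op": "jog_arm", "data": {"steps": [0, 0, 0, 0, 0, 0, 0, 0, 0, 0, 0, 0]}}

```text
t: 35.83
eef_pos: [492.2, 19.8, 173.6]
eef_rot: [0.707, 0.707, -0.0, -0.0]
force: [-0.7, -0.7, -0.4]
finger_gap: 85.1
grip_force: 0.0
```

```bash
python3 st.py 3
```

```text
stack 492.8 21.0 34.5
[491.6  19.7 172.8]
```

Request:
{"op": "jog_arm", "data": {"steps": [0.028, 0.02, 0, 0, 0.056, 0.041, 0, 0, 0.084, 0.062, -0.01, 0, 0.112, 0.083, -0.02, 0, 0.14, 0.104, -0.03, 0, 0.168, 0.125, -0.04, 0, 0.191, 0.142, -0.044, 0, 0.191, 0.142, -0.044, 0]}}

```text
t: 36.55
eef_pos: [683.7, 166.6, 124.1]
eef_rot: [0.706, 0.709, -0.001, -0.003]
force: [-0.9, 0.3, -0.6]
finger_gap: 85.5
grip_force: 0.0
```

Request:
{"op": "jog_arm", "data": {"steps": [0, 0, 0, 0, 0, 0, 0, 0, 0, 0, 0, 0, 0, 0, 0, 0]}}

```text
t: 36.88
eef_pos: [683.2, 160.5, 130.7]
eef_rot: [0.708, 0.707, -0.0, 0.0]
force: [0.4, 0.2, 0.3]
finger_gap: 85.2
grip_force: 0.0
```

```bash
python3 m.py
```

```text
[683.3 160.6 130.9] 85.6
(514.9, 54.5, 38.9) d [-168.4 -106.1]
(581.1, 81.3, 36.1) d [-102.2  -79.3]
(686.4, 162.7, 32.2) d [3.1 2.1]
(627.4, 254.0, 32.0) d [-55.9  93.4]
```

Request:
{"op": "jog_arm", "data": {"steps": [0.002, 0.0015, -0.035, 0, 0.002, 0.0015, -0.07, 0, 0.002, 0.0015, -0.1, 0, 0.002, 0.0015, -0.125, 0, 0.002, 0.0015, -0.132, 0, 0.002, 0.0015, -0.132, 0, 0.002, 0.0015, -0.132, 0, 0.002, 0.0015, -0.132, 0]}}

```text
t: 37.6
eef_pos: [687.4, 163.7, 0.9]
eef_rot: [0.707, 0.707, 0.002, 0.001]
force: [-0.3, -0.7, 0.4]
finger_gap: 85.4
grip_force: 0.0
```

Request:
{"op": "jog_arm", "data": {"steps": [0, 0, 0, 0, 0, 0, 0, 0, 0, 0, 0, 0, 0, 0, 0, 0, 0, 0, 0, 0, 0, 0, 0, 0, 0, 0, 0, 0], "jaw": 0}}

```text
t: 38.18
eef_pos: [686.9, 163.7, 0.7]
eef_rot: [0.707, 0.707, 0.001, 0.001]
force: [-1.7, 0.6, 5.5]
finger_gap: 63.1
grip_force: 32.3
```

Request:
{"op": "jog_arm", "data": {"steps": [0, 0, 0.035, 0, 0, 0, 0.07, 0, 0, 0, 0.11, 0, -0.025, -0.018, 0.135, 0, -0.05, -0.036, 0.15, 0, -0.08, -0.058, 0.16, 0, -0.11, -0.08, 0.16, 0, -0.14, -0.1, 0.16, 0]}}

```text
t: 38.85
eef_pos: [544.8, 62.2, 159.6]
eef_rot: [0.707, 0.707, 0.001, 0.001]
force: [-0.3, -0.8, -1.1]
finger_gap: 62.9
grip_force: 34.2
```

Request:
{"op": "jog_arm", "data": {"steps": [-0.025, -0.02, 0, 0, -0.052, -0.042, 0, 0, -0.052, -0.042, 0, 0, -0.052, -0.042, 0, 0, -0.052, -0.042, 0, 0, -0.052, -0.042, 0, 0, -0.052, -0.042, 0, 0]}}

```text
t: 39.43
eef_pos: [494.3, 22.5, 158.2]
eef_rot: [0.706, 0.708, 0.0, 0.0]
force: [-0.5, -0.3, -2.0]
finger_gap: 63.2
grip_force: 34.3
```

Request:
{"op": "jog_arm", "data": {"steps": [-0.001, -0.001, -0.03, 0, -0.001, -0.001, -0.053, 0, -0.001, -0.001, -0.063, 0, -0.001, -0.001, -0.063, 0, -0.001, -0.001, -0.063, 0]}}

```text
t: 39.85
eef_pos: [492.8, 20.8, 95.1]
eef_rot: [0.707, 0.707, -0.0, -0.0]
force: [0.6, 0.1, -1.3]
finger_gap: 63.3
grip_force: 34.2
```

Request:
{"op": "jog_arm", "data": {"steps": [0, 0, -0.006, 0, 0, 0, -0.012, 0, 0, 0, -0.018, 0, 0, 0, -0.024, 0, 0, 0, -0.03, 0, 0, 0, -0.033, 0, 0, 0, -0.033, 0, 0, 0, -0.033, 0]}}

```text
t: 40.52
eef_pos: [492.6, 20.3, 62.7]
eef_rot: [0.707, 0.707, -0.0, 0.0]
force: [-2.2, -1.5, 5.2]
finger_gap: 63.2
grip_force: 34.8
```

Request:
{"op": "jog_arm", "data": {"steps": [0, 0, 0, 0, 0, 0, 0, 0, 0, 0, 0, 0, 0, 0, 0, 0, 0, 0, 0.03, 0, 0, 0, 0.065, 0, 0, 0, 0.1, 0, 0, 0, 0.13, 0], "jaw": 1}}

```text
t: 41.18
eef_pos: [492.8, 20.4, 194.2]
eef_rot: [0.707, 0.707, 0.0, 0.0]
force: [0.2, -0.3, -0.3]
finger_gap: 85.2
grip_force: 0.0
```

Request:
{"op": "jog_arm", "data": {"steps": [0, 0, 0, 0, 0, 0, 0, 0, 0, 0, 0, 0]}}

```text
t: 41.43
eef_pos: [492.2, 20.3, 191.5]
eef_rot: [0.707, 0.707, -0.0, -0.0]
force: [-0.3, -0.6, -0.2]
finger_gap: 85.4
grip_force: 0.0
```

```bash
python3 st.py 4
```

```text
stack 492.9 22.4 34.9
[491.7  20.3 190.7]
```

Request:
{"op": "jog_arm", "data": {"steps": [0.017, 0.03, 0, 0, 0.034, 0.06, -0.005, 0, 0.051, 0.09, -0.015, 0, 0.068, 0.12, -0.025, 0, 0.085, 0.15, -0.035, 0, 0.102, 0.18, -0.045, 0, 0.119, 0.21, -0.055, 0, 0.134, 0.234, -0.062, 0]}}

```text
t: 42.15
eef_pos: [625.4, 256.7, 126.4]
eef_rot: [0.706, 0.708, -0.002, -0.001]
force: [-0.3, 0.1, 1.0]
finger_gap: 85.7
grip_force: 0.0
```

Request:
{"op": "jog_arm", "data": {"steps": [0, 0, 0, 0, 0, 0, 0, 0, 0, 0, 0, 0, 0, 0, 0, 0]}}

```text
t: 42.48
eef_pos: [626.4, 252.4, 129.8]
eef_rot: [0.708, 0.706, -0.001, 0.0]
force: [0.3, -0.3, -0.2]
finger_gap: 85.3
grip_force: 0.0
```

```bash
python3 m.py
```

```text
[626.6 252.5 130.3] 85.5
(626.4, 255.8, 32.1) d [-0.2  3.3]
```

Request:
{"op": "jog_arm", "data": {"steps": [-0.001, 0.002, -0.035, 0, -0.001, 0.002, -0.07, 0, -0.001, 0.002, -0.1, 0, -0.001, 0.002, -0.125, 0, -0.001, 0.002, -0.131, 0, -0.001, 0.002, -0.131, 0, -0.001, 0.002, -0.131, 0, -0.001, 0.002, -0.131, 0]}}

```text
t: 43.2
eef_pos: [627.0, 254.8, 1.0]
eef_rot: [0.708, 0.706, 0.001, 0.001]
force: [1.7, -2.2, 5.2]
finger_gap: 85.7
grip_force: 2.7
```

Request:
{"op": "jog_arm", "data": {"steps": [0, 0, 0, 0, 0, 0, 0, 0, 0, 0, 0, 0, 0, 0, 0, 0, 0, 0, 0, 0, 0, 0, 0, 0, 0, 0, 0, 0], "jaw": 0}}

```text
t: 43.78
eef_pos: [627.7, 255.6, 2.0]
eef_rot: [0.708, 0.707, 0.002, 0.002]
force: [0.8, -1.9, 8.5]
finger_gap: 61.3
grip_force: 33.2
```

Request:
{"op": "jog_arm", "data": {"steps": [0, 0, 0.035, 0, 0, 0, 0.07, 0, 0, 0, 0.11, 0, -0.012, -0.025, 0.14, 0, -0.025, -0.05, 0.165, 0, -0.04, -0.08, 0.18, 0, -0.057, -0.115, 0.18, 0, -0.075, -0.15, 0.18, 0]}}

```text
t: 44.45
eef_pos: [549.8, 105.2, 180.2]
eef_rot: [0.707, 0.707, 0.001, 0.001]
force: [1.0, -1.5, -2.7]
finger_gap: 61.2
grip_force: 34.9
```

Request:
{"op": "jog_arm", "data": {"steps": [-0.016, -0.023, 0, 0, -0.034, -0.05, 0, 0, -0.059, -0.084, 0, 0, -0.059, -0.084, 0, 0, -0.059, -0.084, 0, 0, -0.059, -0.084, 0, 0, -0.059, -0.084, 0, 0, -0.059, -0.084, 0, 0]}}

```text
t: 45.12
eef_pos: [491.8, 23.7, 179.0]
eef_rot: [0.706, 0.708, 0.0, -0.0]
force: [-0.3, -0.3, -2.0]
finger_gap: 61.2
grip_force: 34.9
```

```bash
python3 - <<'E'
from h import *
C,im=snap("wrist")
D,i3=snap("side"); cv2.imwrite("pics/c11.png",cv2.resize(np.hstack([im,cv2.resize(i3[80:320,120:340],(352,384))])[:,:,::-1],(800,356)))
E
```

```text
(no output)
```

View pics/c11.png

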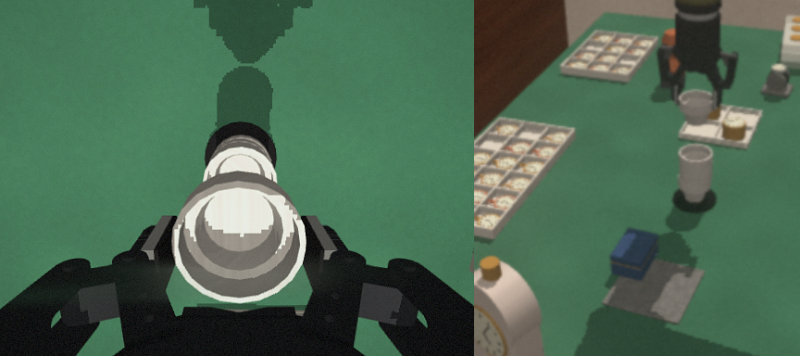

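Request:
{"op": "jog_arm", "data": {"steps": [0.001, -0.002, -0.03, 0, 0.001, -0.003, -0.053, 0, 0.001, -0.003, -0.063, 0, 0.001, -0.003, -0.063, 0, 0.001, -0.003, -0.063, 0]}}

```text
t: 45.63
eef_pos: [492.6, 19.8, 116.1]
eef_rot: [0.707, 0.707, -0.0, -0.0]
force: [-0.5, 0.2, -0.7]
finger_gap: 61.1
grip_force: 34.8
```

Request:
{"op": "jog_arm", "data": {"steps": [0, 0.001, -0.006, 0, 0, 0.001, -0.012, 0, 0, 0.001, -0.018, 0, 0, 0.001, -0.024, 0, 0, 0.001, -0.03, 0, 0, 0.001, -0.034, 0, 0, 0.001, -0.034, 0, 0, 0.001, -0.034, 0]}}

```text
t: 46.3
eef_pos: [492.8, 20.3, 82.0]
eef_rot: [0.707, 0.707, 0.0, 0.0]
force: [-0.0, -0.5, -0.8]
finger_gap: 61.1
grip_force: 35.0
```

Request:
{"op": "jog_arm", "data": {"steps": [0, 0, -0.001, 0, 0, 0, -0.0015, 0, 0, 0, -0.0015, 0]}}

```text
t: 46.55
eef_pos: [493.1, 20.3, 81.9]
eef_rot: [0.707, 0.707, 0.0, 0.0]
force: [-3.0, -0.5, 7.3]
finger_gap: 61.1
grip_force: 35.9
```

Request:
{"op": "jog_arm", "data": {"steps": [0, 0, 0, 0, 0, 0, 0, 0, 0, 0, 0, 0, 0, 0, 0, 0, 0, 0, 0.03, 0, 0, 0, 0.065, 0, 0, 0, 0.1, 0, 0, 0, 0.13, 0], "jaw": 1}}

```text
t: 47.22
eef_pos: [492.7, 20.4, 212.6]
eef_rot: [0.707, 0.707, 0.0, 0.0]
force: [0.9, 0.9, -0.6]
finger_gap: 85.5
grip_force: 0.0
```

Request:
{"op": "jog_arm", "data": {"steps": [0, 0.035, 0.01, 0, 0, 0.07, 0.02, 0, 0, 0.105, 0.03, 0, 0, 0.14, 0.05, 0, 0.01, 0.17, 0.08, 0, 0.02, 0.19, 0.08, 0, 0.02, 0.19, 0.08, 0, 0.02, 0.19, 0.08, 0]}}

```text
t: 47.88
eef_pos: [512.4, 211.6, 290.1]
eef_rot: [0.706, 0.708, -0.0, -0.0]
force: [0.6, -1.8, -0.5]
finger_gap: 85.5
grip_force: 0.0
```

```bash
python3 - <<'E'
from h import *
C,im=snap("wrist","w12"); print(robot.state()["eef_pos"])
for z in(42,46): print("box",z,rect(C,im,(105,80,30),(130,255,255),z))
print("grey",[r for r in rect(C,im,(0,0,60),(179,50,150),4) if min(r[1])>40])
D,i=snap("side","d12")
hsv=cv2.cvtColor(i,cv2.COLOR_RGB2HSV)
m=cv2.inRange(hsv,(105,80,30),(130,255,255))
c=[c for c in cv2.findContours(m,0,2)[0] if cv2.contourArea(c)>100]; print([cv2.boundingRect(k) for k in c])
E
```

```text
[512.23546272 209.9232174  289.62988368]
box 42 [((541.15673828125, 229.12600708007812), (79.29723358154297, 55.07769775390625), 86.62915802001953)]
box 46 [((540.8750610351562, 229.5956268310547), (78.530517578125, 54.545223236083984), 86.6291275024414)]
grey [((491.6819763183594, -7.178985595703125), (82.15284729003906, 75.94503021240234), 85.68167877197266), ((492.14263916015625, 273.2104797363281), (130.1580810546875, 129.35841369628906), 86.06796264648438)]
[(0, 322, 69, 62), (213, 235, 30, 23)]
```

Request:
{"op": "jog_arm", "data": {"steps": [0.014, 0.01, -0.035, -3.4, 0.029, 0.019, -0.07, -3.4, 0.029, 0.019, -0.105, -3.4, 0.029, 0.019, -0.14, -3.4, 0.029, 0.019, -0.175, -3.4, 0.029, 0.019, -0.2, -3.4, 0.029, 0.019, -0.2, -3.4, 0.029, 0.019, -0.2, -3.4]}}

```text
t: 48.65
eef_pos: [540.5, 227.3, 89.3]
eef_rot: [0.728, 0.685, -0.002, -0.0]
force: [-0.3, -0.0, 0.3]
finger_gap: 85.6
grip_force: 0.0
```

Request:
{"op": "jog_arm", "data": {"steps": [0, 0, 0, 0, 0, 0, 0, 0, 0, 0, 0, 0]}}

```text
t: 48.9
eef_pos: [543.0, 229.7, 93.0]
eef_rot: [0.728, 0.686, 0.002, 0.001]
force: [-0.1, 0.2, -0.3]
finger_gap: 85.4
grip_force: 0.0
```

```bash
python3 - <<'E'
from h import *
C,im=snap("wrist"); print(robot.state()["eef_pos"])
print([r for r in rect(C,im,(105,80,30),(130,255,255),46)])
E
```

```text
[542.74964099 229.69147354  92.59127448]
[((541.3887329101562, 231.5253143310547), (81.55812072753906, 54.29293441772461), 86.73085021972656)]
```

Request:
{"op": "jog_arm", "data": {"steps": [-0.001, 0.001, -0.03, 0, -0.001, 0.001, -0.06, 0, -0.001, 0.001, -0.085, 0, -0.001, 0.001, -0.098, 0, -0.001, 0.001, -0.102, 0, -0.001, 0.001, -0.102, 0, -0.001, 0.001, -0.102, 0]}}

```text
t: 49.53
eef_pos: [541.7, 231.0, -10.0]
eef_rot: [0.728, 0.686, 0.001, 0.0]
force: [-0.4, 0.4, 0.5]
finger_gap: 85.1
grip_force: 0.0
```

Request:
{"op": "jog_arm", "data": {"steps": [0, 0, 0, 0, 0, 0, 0, 0, 0, 0, 0, 0, 0, 0, 0, 0, 0, 0, 0, 0, 0, 0, 0, 0, 0, 0, 0, 0], "jaw": 0, "grip_force": 40}}

```text
t: 50.12
eef_pos: [541.7, 230.9, -9.9]
eef_rot: [0.728, 0.686, 0.001, 0.001]
force: [-0.3, 0.0, 5.5]
finger_gap: 55.6
grip_force: 44.2
```

Request:
{"op": "jog_arm", "data": {"steps": [0, 0, 0.02, 0, 0, 0, 0.03, 0, -0.02, 0.015, 0.03, 0, -0.04, 0.035, 0.03, 0, -0.05, 0.043, 0.03, 0, -0.05, 0.043, 0.03, 0, -0.05, 0.043, 0.03, 0, -0.05, 0.043, 0.03, 0]}}

```text
t: 50.78
eef_pos: [491.4, 272.3, 18.6]
eef_rot: [0.728, 0.686, 0.0, 0.001]
force: [0.8, 0.2, -3.2]
finger_gap: 55.4
grip_force: 43.4
```

Request:
{"op": "jog_arm", "data": {"steps": [0, 0, -0.015, 0, 0, 0, -0.024, 0, 0, 0, -0.028, 0, 0, 0, -0.029, 0, 0, 0, -0.029, 0]}}

```text
t: 51.2
eef_pos: [490.9, 271.6, -9.8]
eef_rot: [0.728, 0.685, -0.001, 0.001]
force: [-3.1, -3.7, 6.2]
finger_gap: 55.2
grip_force: 44.4
```

Release, retreat, and check everything numerically.

Request:
{"op": "jog_arm", "data": {"steps": [0, 0, 0, 0, 0, 0, 0, 0, 0, 0, 0, 0, 0, 0, 0, 0, 0, 0, 0.03, 0, 0, 0, 0.065, 0, 0, 0, 0.1, 0, 0, 0, 0.13, 0], "jaw": 1}}

```text
t: 51.87
eef_pos: [490.8, 273.7, 121.7]
eef_rot: [0.728, 0.686, 0.001, 0.0]
force: [0.8, -0.6, 0.1]
finger_gap: 85.1
grip_force: 0.0
```

Request:
{"op": "jog_arm", "data": {"steps": [0, -0.02, 0.03, 0, 0.01, -0.045, 0.06, 0, 0.02, -0.07, 0.09, 0, 0.03, -0.1, 0.12, 0, 0.04, -0.13, 0.14, 0, 0.05, -0.16, 0.16, 0, 0.06, -0.19, 0.18, 0, 0.06, -0.19, 0.18, 0]}}

```text
t: 52.53
eef_pos: [554.5, 74.8, 303.8]
eef_rot: [0.732, 0.682, 0.002, 0.004]
force: [0.7, -1.4, 0.2]
finger_gap: 85.5
grip_force: 0.0
```

Request:
{"op": "jog_arm", "data": {"steps": [0, 0, 0, 0, 0, 0, 0, 0, 0, 0, 0, 0]}}

```text
t: 52.78
eef_pos: [549.7, 84.9, 298.7]
eef_rot: [0.727, 0.687, -0.0, -0.001]
force: [-0.0, -0.2, 0.0]
finger_gap: 85.4
grip_force: 0.0
```

```bash
python3 - <<'E'
from h import *
C,im=snap("wrist","w13"); print(robot.state()["eef_pos"])
print("box",rect(C,im,(105,80,30),(130,255,255),46),"grey",[r for r in rect(C,im,(0,0,60),(179,50,150),4) if min(r[1])>70])
# stack height from side and scene: white blob extents vs predicted
for n in("side","scene"):
    D,i=snap(n,n+"13"); hsv=cv2.cvtColor(i,cv2.COLOR_RGB2HSV)
    a=np.arange(0,6.28,.05); circ=lambda r,z:np.c_[493+r*np.cos(a),20+r*np.sin(a),0*a+z]
    p=np.vstack([proj(D,circ(31,126)),proj(D,circ(18,8))]); print(n,"pred x",p[:,0].min().round(1),p[:,0].max().round(1),"y",p[:,1].min().round(1),p[:,1].max().round(1))
    m=cv2.inRange(hsv,(0,0,90),(179,60,255)); c0=p.mean(0)
    for c in cv2.findContours(m,0,2)[0]:
        x,y,w,h=cv2.boundingRect(c)
        if cv2.contourArea(c)>60 and x-10<c0[0]<x+w+10 and y-10<c0[1]<y+h+10: print("obs",x,x+w-1,y,y+h-1)
E
```

```text
[549.70684299  84.95924451 298.66550947]
box [((491.00555419921875, 248.02938842773438), (47.90507125854492, 57.0263786315918), 86.23359680175781)] grey [((490.08599853515625, 246.12435913085938), (75.70848846435547, 129.40480041503906), 86.28437042236328)]
side pred x 257.2 280.1 y 171.7 216.9
obs 257 314 148 215
scene pred x 261.4 278.5 y 166.2 196.7
obs 261 279 165 196
obs 0 280 0 383
```

```bash
python3 -c "
from rig import robot
print(robot.hand_in())"
```

```text
the job is handed in; nothing more can be done
None
```

I handed the job in after 53 s of robot time: the box is on the mat, the two clocks present are dial up in the tray, and all five cups are nested on the plinth. No verdict came back. The box was found about 66 mm off the mat's centre near the end and was put back. The last images agree with the stack and box; the clocks were last seen in place mid-run.

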